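# Shim the rocking microscope stand

### The arm

A 6-joint arm with a two-finger parallel gripper is mounted at the origin on the work surface. World frame = base frame: x ahead of the robot, y to its left, z up, the work surface at z = 0. Lengths are in mm, angles in rad, forces in N, time in s.
With the tool pointing down it reaches from about 350 to 775 mm from the base axis. Payload 7.3 kg.
Tool frame: the origin (TCP) lies between the finger pads; the fingertips stand 17 mm ahead of it and the grasp point (between the pads) lies 2 mm behind it; z points along the fingers, y is the direction in which the jaws open and shut (so a half turn about z gives the same grasp; the last joint's range is limited). The gripper opens to 92 mm and grips with 3 to 60 N. Pads are 19 mm wide; open, the fingers measure 130 mm over their backs; the gripper's body (75 mm by 190 mm) begins 47 mm behind the grasp point.
Start: joints at [-1.441, 0.342, 1.524, -0, 1.275, -0.146], TCP at [142.988, -505.171, 243.741] pointing down, gripper open.
Joint ranges: [-2.53, 2.53], [-0.77, 2.02], [0.04, 2.7], [-1, 4.14], [0.28, 2.66], [-3.11, 3.11]. Speed limits (rad/s): [2.57, 2.57, 3.14, 3.14, 3.14, 3.14].

### API

Orientations are given as [roll, pitch, yaw] about the fixed x, y, z axes, in that order (R = Rz(yaw) Ry(pitch) Rx(roll)).
In Python, from plant import get_obs, capture, get_calibration, close_job gives the robot as it stands.
- The arm moves only by the tool carry_out, never from a script. Its argument "moves" is one flat list of numbers, 7 for each row, row after row: the shift along the tool's x, y, z normalised to -1 to 1, where 1 is 40 cm, then the turn, a rotation vector about the tool's x, y, z normalised to -1 to 1, where 1 is 30 degrees, then the opening, from 0 (shut) to 1 (fully open). A call has exactly 8 rows; each row is the pose to reach, as a shift and turn from the pose measured when the call began, along the tool's axes at that moment; what a row does not reach only later rows make up. A row lasts 1/10 s, in which the tool goes at most 50 mm and 8.59 degrees, less where a joint would pass 70% of its speed; a pose out of reach is approached as far as the arm can. A call with a number of a shift or a turn outside -1 to 1 is refused whole. A call with a gripper value outside its range is refused whole. The fingers move at their own pace and stop on an object; the grip force is fixed at half the most. Time passes only in rows, so rows that repeat a pose let the fingers close, or fill a call up. It gives the time, the measured TCP pose, the force and the opening at its end, in the units of the state.
- get_obs(): the state, without advancing time (a new reading comes with each control period).
- capture(name): name is "scene" or "top" or "wrist"; returns the picture (420x560x3 uint8, red, green, blue); there is no depth.
- get_calibration(name): a dict with "vfov" (degrees; the focal length in pixels is half the picture's height over the tangent of half this angle, whatever the lens; pixels are square), "cx", "cy" (the principal point, pixels), "dist" ([k1, k2, p1, p2, k3] as OpenCV has them; the pictures are not rectified), "cam_to_world" (4x4, takes a point from camera to world coordinates). Camera axes: x right, y up, looking along -z (the intrinsics and any distortion apply to the point x, -y, -z); pixel columns grow to the right and rows downward; lengths in mm; the calibration is good to about 2 mm. A picture is of the moment at which its call begins: read the wrist's pose just before it. get_calibration takes no time and is no camera call; for the wrist camera it gives the pose at the moment of the call.
- close_job(): hands the job in, once; it reports no verdict.
The state is a dict: "time": time; "joint_positions": joint angles; "dq": joint speeds; "tau": joint torques, N m; "tool_pos": TCP position; "tcp_rot": TCP orientation; "contact_force": force on the tool from outside, world axes, zero at the start; "moment": the same for the moment, N m; "grip_width": finger opening in mm.
Only numpy, scipy, OpenCV 4.12 (cv2) and the standard library are available. Lean on these libraries where they do the work, as an engineer would, in place of code of your own. Each camera call takes 0.05 s, during which the arm holds its last target.

### The job

The microscope stand on the bench rocks because its foot under the yellow lug is too short. Push the orange wedge along the bench, thin edge first, under that foot until the stand sits level and no longer rocks, and leave the wedge there holding it. Only push the wedge with the fingers, never lift it; do not push or lift the microscope itself, and leave the jar, circuit board, screwdriver and black jig where they are.

Things in the scene. Friction and masses are not known exactly. Their poses are not given: they have to be found in the camera images.
- microscope: video microscope stand on two fixed rubber pivot pads: it rocks but cannot slide. Origin on the bench midway between the pads; the rocking line is its x axis. Level, the white base plate is 220 (x) by 260 (y) mm, centred on the origin, 22 to 38 mm above the bench. Short foot on the +y side. Column, lens and camera rise to 335 mm within x -100 to 70, y -60 to 40 mm.
- rock (a joint): lean of the stand towards its short foot, rad: 0 = level (a hard stop: the two good feet at y = -105 mm are down), 0.053 = full lean (two bosses at x = +-85, y = 115 mm touch the bench). Left alone it falls to 0.053. The short foot carries about 4 to 7 N. Pushing the wedge takes about 4 to 10 N while the stand rises; the force climbs steeply once it is level.
- foot (a point): lowest point of the short foot, a black dome of 12 mm radius under a round yellow lug (30 mm across, underside 28 and top 40 mm above the bench when level, steel stud on it to 50 mm), at x 0, y 150 mm of the microscope, 20 mm outside the plate's edge. It hangs 5 mm above the bench at full lean and 13 mm above it when level.
- wedge: loose orange plastic wedge, 50 to 100 g, 96 mm long (x), 50 wide (y): flat underside, plain ramp on top from 3 mm thick at the thin edge (x = +48) to 19 mm at the square back face (x = -48). Origin: centre of the underside; x points to the thin edge. Starts on the microscope's +y side, thin edge roughly towards the short foot. Friction about 0.6; it stays put under the foot's load.
- stripe (a point): middle of the white stripe across the wedge's ramp, 75 mm from the thin edge, on the top surface. When the stand becomes level the foot is 59 mm from the thin edge (x = -11 mm of the wedge) and, seen from above, the stripe lies just outside the rim of the yellow lug.
- jar: amber jar with white cap, 48 mm across, 55 mm tall, loose; origin at the centre of its underside. Leave alone.
- board: blue circuit board, 80 by 100 mm, up to 14 mm tall, loose; origin at the centre of its underside. It and the jar may swap places. Leave alone.
- driver: screwdriver with red handle, 200 mm long, 26 mm thick, lying on the bench along its x axis, loose; its origin lies on the bench under its middle. Leave alone.
- jig: black slab with a window, 70 by 150 by 18 mm, loose; origin at the centre of its underside. Leave alone.
There are look-alikes about, which are no part of the job. Several things have the shape of the wedge; the one meant has the colours described above.

How it is judged:
By the outcome, as a careful person would: the job done as asked, in the order asked, and still so for the second after the job is handed in, with the robot touching nothing.
It also fails if it takes over 48 s, if anything falls off the work surface, if the arm or the gripper's body presses on something with over 40 N, if the wrist force passes 120 N, or if a joint passes its speed limit or range.

## Working session

There is one attempt and no reset: what is moved stays moved. The work goes in short steps, Python scripts to look and compute and a tool call to move; the robot and the scene stay as the last step left them, time stands still between calls to the robot, and variables do not carry over. Pictures are saved under pics/ and viewed, and the job is handed in when it is done.

Besides the shell and the picture viewer there is one more tool, called as name(argument=value, ...) on one line, values as JSON. carry_out: Moves the arm, as the interface text tells. Scaled input: -1 to 1 covers 40 cm each way for a shift and 30 degrees each way for a turn. Its arguments: {"type":"object","properties":{"moves":{"type":"array","items":{"type":"number"}}},"required":["moves"]}

```bash
ls; mkdir -p pics; cat > h.py <<'E'
import numpy as np, cv2
from plant import get_obs, capture, get_calibration
def K(c):
    f=210/np.tan(np.radians(c['vfov'])/2)
    return np.array([[f,0,c['cx']],[0,f,c['cy']],[0,0,1.]])
def ray(c,uv):
    p=cv2.undistortPoints(np.array(uv,float).reshape(-1,1,2),K(c),np.array(c['dist'],float)).reshape(-1,2)
    T=np.array(c['cam_to_world']); d=np.c_[p[:,0],-p[:,1],-np.ones(len(p))]@T[:3,:3].T
    return T[:3,3],d/np.linalg.norm(d,axis=1)[:,None]
def plane(c,uv,z):
    o,d=ray(c,uv); return o+d*((z-o[2])/d[:,2])[:,None]
def proj(c,P):
    T=np.array(c['cam_to_world']); q=(np.array(P,float).reshape(-1,3)-T[:3,3])@T[:3,:3]
    q=q*[1,-1,-1]
    return cv2.projectPoints(q,np.zeros(3),np.zeros(3),K(c),np.array(c['dist'],float))[0].reshape(-1,2)
def tri(c1,u1,c2,u2):
    o1,d1=ray(c1,u1);o2,d2=ray(c2,u2);d1=d1[0];d2=d2[0]
    s=np.linalg.lstsq(np.c_[d1,-d2],o2-o1,rcond=None)[0]
    a=o1+s[0]*d1;b=o2+s[1]*d2
    return (a+b)/2,np.linalg.norm(a-b)
def shot(n,name):
    c=get_calibration(n); im=capture(n); cv2.imwrite(f'pics/{name}.png',im[:,:,::-1]); np.save(f'pics/{name}.npy',np.array(c,dtype=object),allow_pickle=True); return c,im
E
python3 - <<'E'
from h import *
print(get_obs())
for n in ['scene','top','wrist']:
    c,im=shot(n,n+'0'); print(n,c['vfov'],c['dist'],np.round(c['cam_to_world'],2).tolist())
E
```

```text
pics
{'time': 0.0, 'joint_positions': array([-1.44100940e+00,  3.42743607e-01,  1.52501306e+00, -7.20979760e-06,
        1.27539822e+00, -1.45997322e-01]), 'dq': array([ 0.00027864,  0.00196959,  0.00136137,  0.00024339, -0.0019075 ,
       -0.00024907]), 'tau': array([-4.32506258e-04, -4.31241131e+01, -2.44222981e+01,  7.19081727e-02,
        5.57168364e-02, -1.50578148e-04]), 'tool_pos': array([ 142.92945992, -504.77500307,  243.03548657]), 'tcp_rot': array([-3.14004604e+00, -2.20451424e-04,  2.75786184e-01]), 'contact_force': array([-0.45208654, -0.09686159,  0.23035559]), 'moment': array([ 0.01490052, -0.01484638,  0.0185109 ]), 'grip_width': 91.60781493220944}
scene 42.40785476915752 [-0.02581283  0.          0.          0.          0.        ] [[0.05, -0.85, 0.52, 1140.83], [1.0, 0.05, -0.01, 91.42], [-0.01, 0.52, 0.85, 985.51], [0.0, 0.0, 0.0, 1.0]]
top 44.6306923237399 [-0.06978179  0.          0.          0.          0.        ] [[0.02, 0.99, -0.13, 397.37], [-1.0, 0.02, 0.0, 107.19], [0.01, 0.13, 0.99, 1061.82], [0.0, 0.0, 0.0, 1.0]]
wrist 59.9305087135971 [-0.0973947  0.         0.         0.         0.       ] [[0.27, 0.93, 0.24, 206.34], [-0.96, 0.26, 0.07, -486.73], [-0.0, -0.25, 0.97, 384.67], [0.0, 0.0, 0.0, 1.0]]
```

View pics/scene0.png

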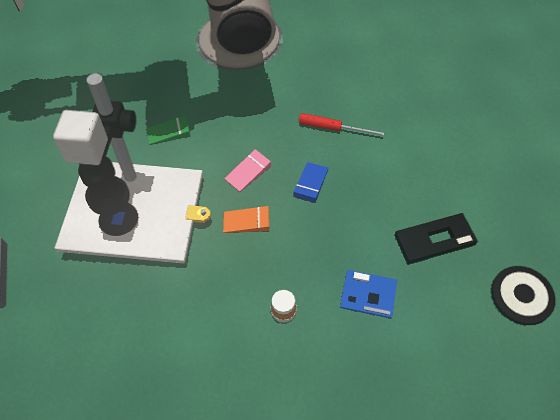

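View pics/top0.png

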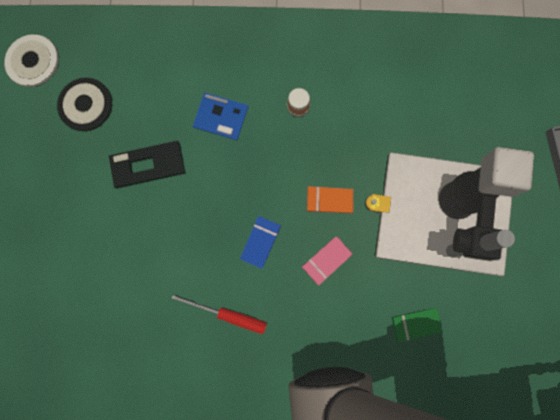

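View pics/wrist0.png

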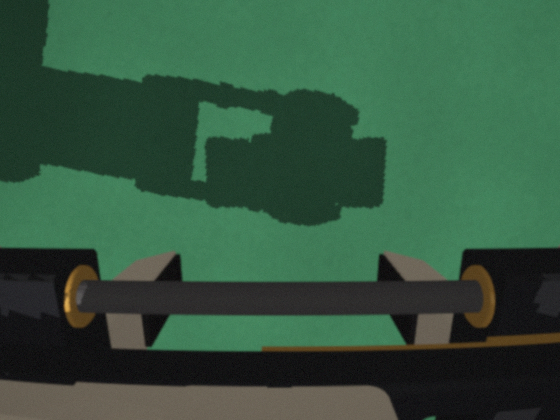

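The scene view shows four wedge shapes: orange at (247,220), pink (247,170), blue (311,182) and green (167,130). Only the orange one has the described colour and white stripe, and its thin edge faces the yellow lug at (200,213). I'll confirm it in a crop and measure.

```bash
cat > m.py <<'E'
from h import *
def orange(im):
    hsv=cv2.cvtColor(im,cv2.COLOR_RGB2HSV); m=cv2.inRange(hsv,(5,170,120),(17,255,255))
    return m
def yellow(im):
    hsv=cv2.cvtColor(im,cv2.COLOR_RGB2HSV); return cv2.inRange(hsv,(19,150,120),(32,255,255))
def big(m):
    cs=cv2.findContours(m,cv2.RETR_EXTERNAL,cv2.CHAIN_APPROX_NONE)[0]
    return max(cs,key=cv2.contourArea)
E
python3 - <<'E'
from m import *
ims={}
for n,(u,v) in dict(scene=(230,215),top=(345,200)).items():
    im=cv2.imread(f'pics/{n}0.png')[:,:,::-1].copy(); c=np.load(f'pics/{n}0.npy',allow_pickle=True).item()
    for nm,f in (('o',orange),('y',yellow)):
        m=f(im); m=cv2.morphologyEx(m,cv2.MORPH_CLOSE,np.ones((7,7)))
        k=big(m); r=cv2.minAreaRect(k); b=cv2.boxPoints(r); print(n,nm,cv2.contourArea(k),np.round(r[0],1),np.round(r[1],1)); print(np.round(b,1).tolist())
        M=cv2.moments(k); print(' cent',M['m10']/M['m00'],M['m01']/M['m00'])
        for z in (0,10,36): print(z,np.round(plane(c,b,z)).tolist())
    cr=im[v-45:v+45,u-60:u+60]; ims[n]=cv2.resize(cr,(780,585),interpolation=cv2.INTER_CUBIC); cv2.imwrite(f'pics/{n}0c.png',ims[n][:,:,::-1])
E
```

```text
scene o 856.5 [245.7 219.1] [24.  44.7]
[[222.8000030517578, 208.3000030517578], [267.3999938964844, 206.0], [268.70001220703125, 230.0], [224.10000610351562, 232.3000030517578]]
 cent 245.99182720373614 219.10079782058764
0 [[530.0, -36.0, 0.0], [529.0, 59.0, 0.0], [588.0, 60.0, -0.0], [589.0, -33.0, 0.0]]
10 [[536.0, -35.0, 10.0], [535.0, 59.0, 10.0], [594.0, 60.0, 10.0], [594.0, -32.0, 10.0]]
36 [[552.0, -32.0, 36.0], [552.0, 60.0, 36.0], [608.0, 61.0, 36.0], [609.0, -28.0, 36.0]]
scene y 25.0 [205.7 210.8] [10.3  6.1]
[[201.0, 207.0], [206.6999969482422, 204.89999389648438], [210.3000030517578, 214.5], [204.60000610351562, 216.60000610351562]]
 cent 206.69333333333333 211.85333333333332
0 [[524.0, -83.0, 0.0], [519.0, -71.0, 0.0], [544.0, -63.0, -0.0], [548.0, -75.0, 0.0]]
10 [[530.0, -82.0, 10.0], [525.0, -70.0, 10.0], [550.0, -61.0, 10.0], [554.0, -73.0, 10.0]]
36 [[546.0, -77.0, 36.0], [542.0, -65.0, 36.0], [566.0, -57.0, 36.0], [570.0, -69.0, 36.0]]
top o 1000.0 [330.  199.6] [45.1 23.7]
[[306.8999938964844, 210.39999389648438], [308.0, 186.6999969482422], [353.0, 188.6999969482422], [351.8999938964844, 212.5]]
 cent 329.914 199.5285
0 [[540.0, 63.0, 0.0], [591.0, 61.0, 0.0], [589.0, -34.0, 0.0], [538.0, -32.0, 0.0]]
10 [[539.0, 63.0, 10.0], [589.0, 62.0, 10.0], [587.0, -32.0, 10.0], [537.0, -30.0, 10.0]]
36 [[535.0, 64.0, 36.0], [584.0, 63.0, 36.0], [582.0, -29.0, 36.0], [533.0, -27.0, 36.0]]
top y 317.5 [377.5 202.8] [23.6 16.6]
[[364.79998779296875, 209.60000610351562], [366.8999938964844, 193.10000610351562], [390.20001220703125, 196.0], [388.20001220703125, 212.5]]
 cent 378.01784776902883 202.88608923884513
0 [[545.0, -59.0, 0.0], [580.0, -63.0, 0.0], [575.0, -113.0, 0.0], [540.0, -108.0, 0.0]]
10 [[543.0, -57.0, 10.0], [578.0, -61.0, 10.0], [573.0, -111.0, 10.0], [538.0, -106.0, 10.0]]
36 [[540.0, -53.0, 36.0], [574.0, -57.0, 36.0], [569.0, -105.0, 36.0], [535.0, -101.0, 36.0]]
```

View pics/scene0c.png

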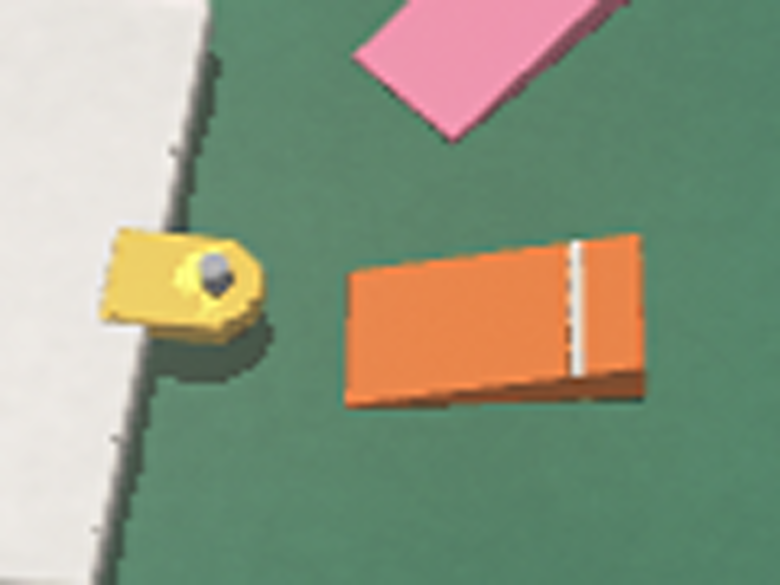

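View pics/top0c.png

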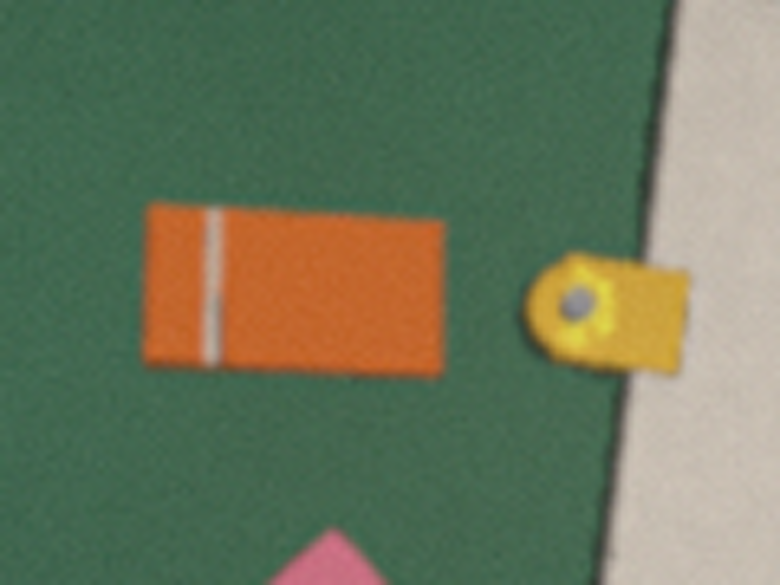

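Crops confirm it: orange with a white stripe, thin edge towards the lug (top crop: thin edge at x≈443, stripe at x≈213, stud at (578,303)). Now triangulating from the two views.

```bash
python3 - <<'E'
from m import *
C={n:np.load(f'pics/{n}0.npy',allow_pickle=True).item() for n in('scene','top')}
cv=lambda p,o:[(p[0]+.5)/6.5-.5+o[0],(p[1]+.5)/6.5-.5+o[1]]
P=dict(thinHi=((443,220),(346,406)),thinLo=((442,376),(350,272)),backHi=((148,203),(644,370)),backLo=((145,365),(640,235)),stripe=((213,285),(577,308)),stud=((578,300),(216,260)))
for k,(t,s) in P.items():
    p,e=tri(C['top'],cv(t,(285,155)),C['scene'],cv(s,(170,170))); print(k,np.round(p,1),round(e,1))
# plate edges: +y edge line & side
im=cv2.imread('pics/top0.png')[:,:,::-1]
for nm,t,s in (('pA',(389.5,153),(185,263)),('pB',(377,257),(202.5,170))):
    p,e=tri(C['top'],t,C['scene'],s); print(nm,np.round(p,1),round(e,1))
for z in(3,): print(np.round(plane(C['top'],[cv((442.5,298),(285,155))],3),1),np.round(plane(C['scene'],[cv((348,339),(170,170))],3),1))
E
python3 - <<'E'
import cv2
for n,(u,v) in dict(scene=(190,215),top=(385,205)).items():
    im=cv2.imread(f'pics/{n}0.png'); cv2.imwrite(f'pics/{n}0d.png',cv2.resize(im[v-60:v+60,u-40:u+40],(533,800)[::1] if 0 else (400,600),interpolation=cv2.INTER_CUBIC))
E
```

```text
thinHi [588.9 -34.1   1.7] 2.4
thinLo [538.1 -34.    0.6] 1.9
backHi [589.3  62.2  16.5] 2.6
backLo [537.4  62.1  14.1] 2.5
stripe [563.7  41.   13.9] 2.2
stud [557.3 -70.7  43. ] 2.1
pA [ 663.7 -107.6   17.2] 0.7
pB [444.9 -79.7  25.5] 0.9
[[563.1 -32.7   3. ]] [[564.8 -34.9   3. ]]
```

View pics/scene0d.png

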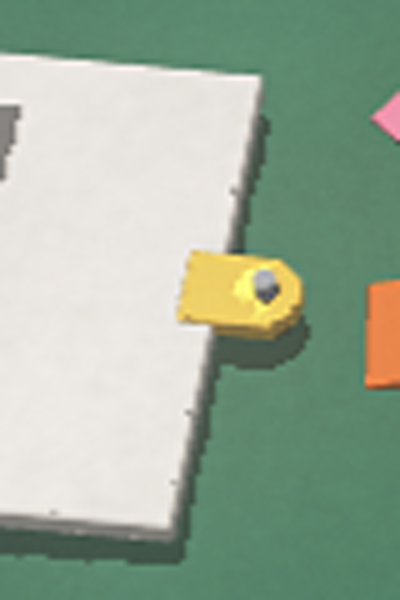

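View pics/top0d.png

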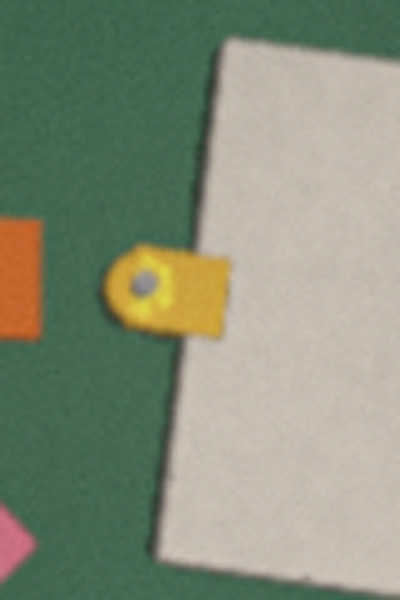

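The measurements agree with the text (within about 2 mm): wedge 96 × 51 mm, pointing along −y with its centreline at x≈563 and thin edge at y≈−34. The foot is at about (557, −73), and the plate edge measures 220 mm. I'll push with both fingers nearly shut on the back face, at tool yaw 90°. First I go up high, well clear of the microscope, turning as I go.

carry_out(moves=[0.03, -0.01, -0.1, 0, 0, -0.2, 0.11, 0.06, -0.02, -0.2, 0, 0, -0.4, 0.11, 0.1, -0.04, -0.3, 0, 0, -0.6, 0.11, 0.15, -0.06, -0.38, 0, 0, -0.8, 0.11, 0.2, -0.09, -0.43, 0, 0, -1, 0.11, 0.27, -0.11, -0.45, 0, 0, -1, 0.11, 0.32, -0.13, -0.45, 0, 0, -1, 0.11, 0.32, -0.13, -0.45, 0, 0, -1, 0.11])

```text
time: 0.95
tool_pos: [253.6, -418.8, 423.7]
tcp_rot: [-3.141, -0.001, 0.802]
contact_force: [-0.4, -1.4, -0.8]
grip_width: 32.4
```

carry_out(moves=[0.1, -0.04, 0, 0, 0, -0.15, 0.11, 0.2, -0.08, 0, 0, 0, -0.3, 0.11, 0.31, -0.12, 0, 0, 0, -0.45, 0.11, 0.42, -0.16, 0, 0, 0, -0.6, 0.11, 0.53, -0.2, 0, 0, 0, -0.75, 0.11, 0.64, -0.24, 0, 0, 0, -0.9, 0.11, 0.75, -0.28, 0, 0, 0, -1, 0.11, 0.81, -0.31, 0, 0, 0, -1, 0.11])

```text
time: 1.75
tool_pos: [390.1, -97.6, 423.8]
tcp_rot: [3.142, -0.002, 1.329]
contact_force: [0.6, -0.2, 0.8]
grip_width: 10.2
```

carry_out(moves=[0.08, 0.04, 0.07, 0, 0, -0.1, 0.11, 0.16, 0.08, 0.14, 0, 0, -0.2, 0.11, 0.24, 0.12, 0.21, 0, 0, -0.3, 0.11, 0.32, 0.16, 0.28, 0, 0, -0.4, 0.11, 0.4, 0.2, 0.36, 0, 0, -0.46, 0.11, 0.48, 0.25, 0.44, 0, 0, -0.46, 0.11, 0.54, 0.28, 0.52, 0, 0, -0.46, 0.11, 0.585, 0.3, 0.56, 0, 0, -0.46, 0.11])

```text
time: 2.55
tool_pos: [562.3, 101.7, 196.2]
tcp_rot: [-3.137, -0.001, 1.571]
contact_force: [-0.0, -0.6, 0.7]
grip_width: 9.6
```

```bash
python3 - <<'E'
from h import *
print(get_obs()['tool_pos'],get_obs()['tcp_rot'],get_obs()['joint_positions'])
shot('scene','scene1')
E
```

```text
[562.34054545 101.67279058 196.1603423 ] [-3.13658518e+00 -9.91715665e-04  1.57056146e+00] [4.41310863e-02 4.69115088e-01 1.46148837e+00 1.29339454e-03
 1.21594803e+00 4.39110778e-02]
```

View pics/scene1.png

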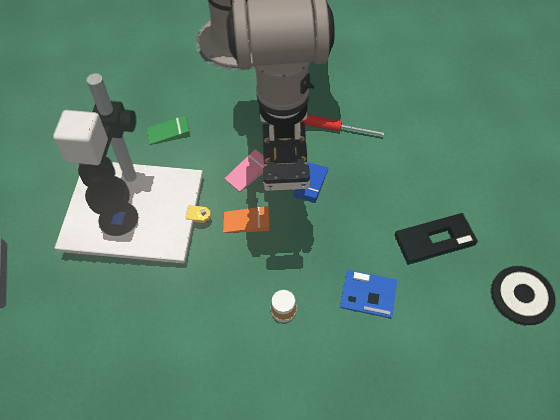

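Nothing was disturbed and the gripper is behind the wedge's back face. Descending.

carry_out(moves=[0, 0, 0.08, 0, 0, 0, 0.11, 0, 0, 0.16, 0, 0, 0, 0.11, 0, 0, 0.24, 0, 0, 0, 0.11, 0, 0, 0.31, 0, 0, 0, 0.11, 0, 0, 0.37, 0, 0, 0, 0.11, 0, 0, 0.41, 0, 0, 0, 0.11, 0, 0, 0.43, 0, 0, 0, 0.11, 0, 0, 0.43, 0, 0, 0, 0.11])

```text
time: 3.4
tool_pos: [561.1, 102.9, 21.6]
tcp_rot: [-3.133, -0.002, 1.571]
contact_force: [0.3, 0.3, -0.2]
grip_width: 10.4
```

carry_out(moves=[-0.015, 0.005, -0.002, 0, 0, 0, 0.11, -0.03, 0.005, -0.003, 0, 0, 0, 0.11, -0.04, 0.005, -0.003, 0, 0, 0, 0.11, -0.05, 0.005, -0.003, 0, 0, 0, 0.11, -0.06, 0.005, -0.003, 0, 0, 0, 0.11, -0.07, 0.005, -0.003, 0, 0, 0, 0.11, -0.08, 0.005, -0.003, 0, 0, 0, 0.11, -0.0875, 0.005, -0.003, 0, 0, 0, 0.11])

```text
time: 4.2
tool_pos: [563.1, 67.6, 22.7]
tcp_rot: [-3.133, -0.002, 1.571]
contact_force: [1.1, 0.8, 0.1]
grip_width: 10.0
```

```bash
python3 - <<'E'
from h import *
o=get_obs();print(o['tool_pos'],o['tcp_rot'],o['contact_force'])
for n,(u,v) in dict(scene=(245,215),top=(330,200)).items():
    c,im=shot(n,n+'2'); cv2.imwrite(f'pics/{n}2c.png',cv2.resize(im[v-45:v+45,u-60:u+60],(780,585),interpolation=cv2.INTER_CUBIC)[:,:,::-1])
E
```

```text
[563.13182286  67.64190678  22.73850876] [-3.13305381e+00 -1.90071989e-03  1.57060593e+00] [1.14904138 0.76055982 0.12851441]
```

View pics/scene2c.png

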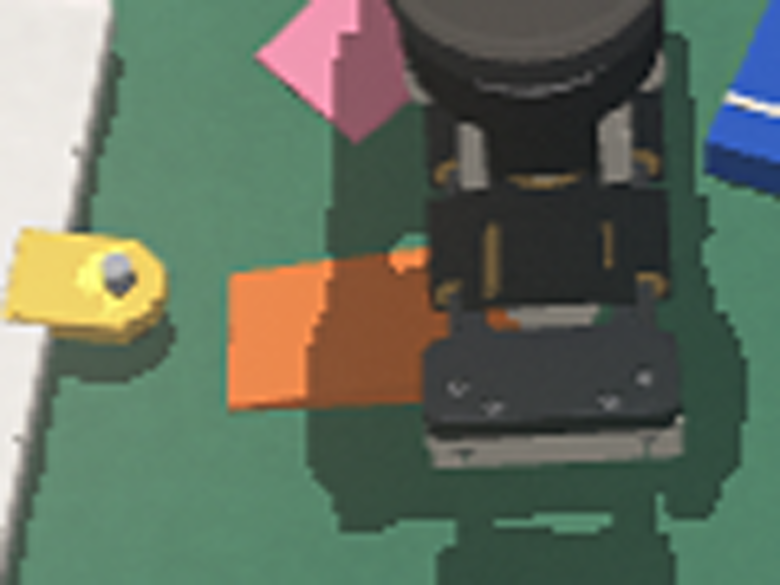

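View pics/top2c.png

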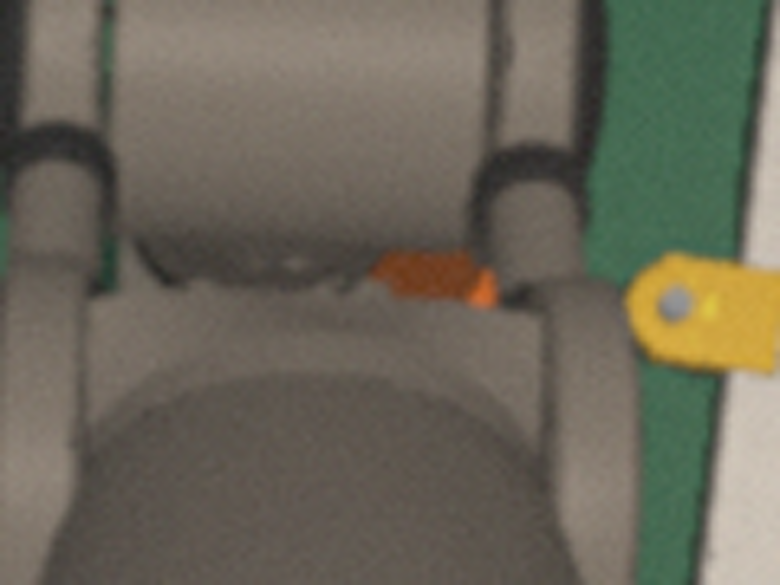

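The fingers now contact the wedge: its thin edge has moved about 8 mm in the scene view (crop x 252→228), with the wedge still straight. Next I push 25 mm with a slight sideways drift to centre it on the foot.

carry_out(moves=[-0.01, -0.001, 0, 0, 0, 0, 0.11, -0.02, -0.003, 0, 0, 0, 0, 0.11, -0.03, -0.006, 0, 0, 0, 0, 0.11, -0.04, -0.009, 0, 0, 0, 0, 0.11, -0.05, -0.012, 0, 0, 0, 0, 0.11, -0.06, -0.015, 0, 0, 0, 0, 0.11, -0.0625, -0.015, 0, 0, 0, 0, 0.11, -0.0625, -0.015, 0, 0, 0, 0, 0.11])

```text
time: 5.1
tool_pos: [557.1, 42.2, 22.7]
tcp_rot: [-3.133, -0.002, 1.57]
contact_force: [0.4, -0.5, 1.0]
grip_width: 10.0
```

```bash
python3 - <<'E'
from h import *
o=get_obs();print(o['tool_pos'],o['tcp_rot'],o['contact_force'])
u,v=245,215
c,im=shot('scene','scene3'); cv2.imwrite(f'pics/scene3c.png',cv2.resize(im[v-45:v+45,u-60:u+60],(780,585),interpolation=cv2.INTER_CUBIC)[:,:,::-1])
E
```

```text
[557.08917956  42.24411965  22.71321602] [-3.13291878e+00 -1.68770721e-03  1.56991082e+00] [ 0.38977114 -0.47676835  1.00786919]
```

View pics/scene3c.png

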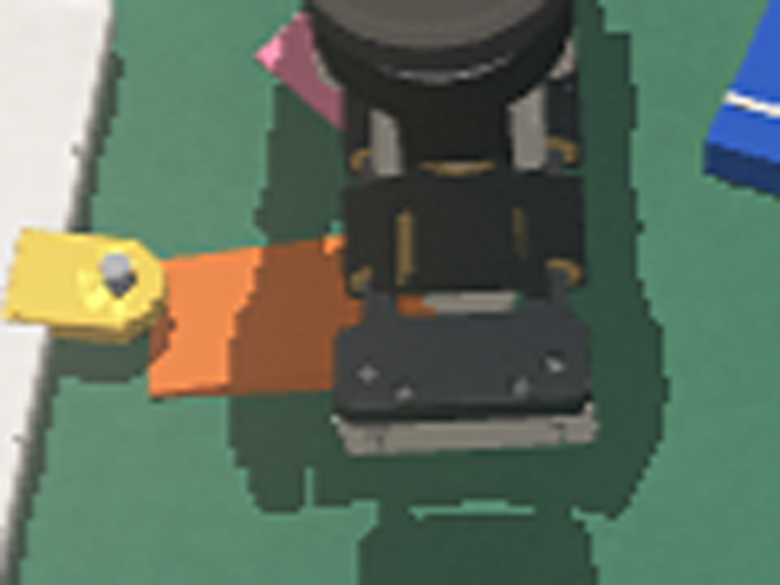

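```bash
python3 - <<'E'
from h import *
c=get_calibration('scene')
cv=lambda p:[(p[0]+.5)/6.5-.5+185,(p[1]+.5)/6.5-.5+170]
print(plane(c,[cv((149,396))],1.5),plane(c,[cv((342,390))],1.5))
E
```

```text
[[583.32065607 -67.35169857   1.5       ]] [[584.48467227  -5.37823845   1.5       ]]
```

The wedge followed exactly: its thin edge is at y≈−67 and its centreline at x≈557.5, matching the foot. By this measure level should come at TCP y≈−23, so I push to about −8 first, watching the force.

carry_out(moves=[-0.015, 0, 0, 0, 0, 0, 0.11, -0.03, 0, 0, 0, 0, 0, 0.11, -0.045, 0, 0, 0, 0, 0, 0.11, -0.06, 0, 0, 0, 0, 0, 0.11, -0.075, 0, 0, 0, 0, 0, 0.11, -0.09, 0, 0, 0, 0, 0, 0.11, -0.105, 0, 0, 0, 0, 0, 0.11, -0.12, 0, 0, 0, 0, 0, 0.11])

```text
time: 5.95
tool_pos: [556.9, -4.6, 22.7]
tcp_rot: [-3.133, -0.004, 1.57]
contact_force: [-0.7, 9.7, 2.5]
grip_width: 10.5
```

```bash
cat > s.py <<'E'
import sys
from h import *
k=sys.argv[1]
o=get_obs();print(o['tool_pos'],o['tcp_rot'],o['contact_force'])
u,v=int(sys.argv[2]),int(sys.argv[3])
c,im=shot('scene','scene'+k); cv2.imwrite(f'pics/scene{k}c.png',cv2.resize(im[v-45:v+45,u-60:u+60],(780,585),interpolation=cv2.INTER_CUBIC)[:,:,::-1])
E
python3 s.py 4 225 215
```

```text
[556.91442953  -4.56316934  22.70142358] [-3.13271323 -0.00397587  1.56954244] [-0.69466482  9.72360559  2.47746529]
```

View pics/scene4c.png

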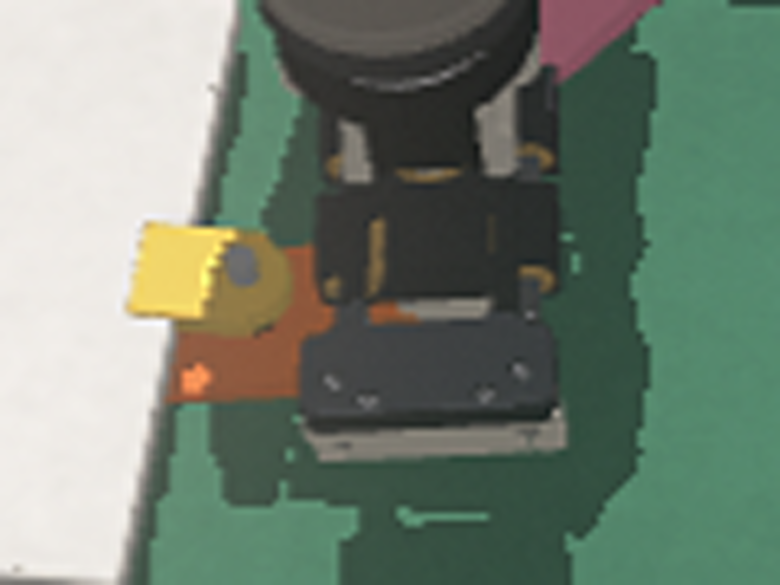

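The stand is rising (wedge under the foot, force 9.7 N). I'll continue 12 mm, slower.

carry_out(moves=[-0.005, 0, 0, 0, 0, 0, 0.11, -0.01, 0, 0, 0, 0, 0, 0.11, -0.015, 0, 0, 0, 0, 0, 0.11, -0.02, 0, 0, 0, 0, 0, 0.11, -0.025, 0, 0, 0, 0, 0, 0.11, -0.03, 0, 0, 0, 0, 0, 0.11, -0.03, 0, 0, 0, 0, 0, 0.11, -0.03, 0, 0, 0, 0, 0, 0.11])

```text
time: 6.8
tool_pos: [556.8, -17.3, 22.7]
tcp_rot: [-3.133, -0.004, 1.569]
contact_force: [-0.6, 5.7, 1.6]
grip_width: 9.9
```

Still not level (5.7 N). Small steps from here.

carry_out(moves=[-0.0025, 0, 0, 0, 0, 0, 0.11, -0.005, 0, 0, 0, 0, 0, 0.11, -0.0075, 0, 0, 0, 0, 0, 0.11, -0.0075, 0, 0, 0, 0, 0, 0.11, -0.0075, 0, 0, 0, 0, 0, 0.11, -0.0075, 0, 0, 0, 0, 0, 0.11, -0.0075, 0, 0, 0, 0, 0, 0.11, -0.0075, 0, 0, 0, 0, 0, 0.11])

```text
time: 7.6
tool_pos: [556.7, -19.6, 22.7]
tcp_rot: [-3.132, -0.005, 1.569]
contact_force: [0.4, 5.4, 1.9]
grip_width: 10.2
```

carry_out(moves=[-0.0025, 0, 0, 0, 0, 0, 0.11, -0.005, 0, 0, 0, 0, 0, 0.11, -0.005, 0, 0, 0, 0, 0, 0.11, -0.005, 0, 0, 0, 0, 0, 0.11, -0.005, 0, 0, 0, 0, 0, 0.11, -0.005, 0, 0, 0, 0, 0, 0.11, -0.005, 0, 0, 0, 0, 0, 0.11, -0.005, 0, 0, 0, 0, 0, 0.11])

```text
time: 8.4
tool_pos: [556.6, -20.9, 22.7]
tcp_rot: [-3.132, -0.007, 1.568]
contact_force: [0.8, 6.5, 1.3]
grip_width: 10.2
```

```bash
python3 s.py 5 215 215
```

```text
[556.58559141 -20.90213697  22.74130163] [-3.13217668 -0.00653925  1.56845424] [0.81401558 6.46080526 1.3490585 ]
```

View pics/scene5c.png

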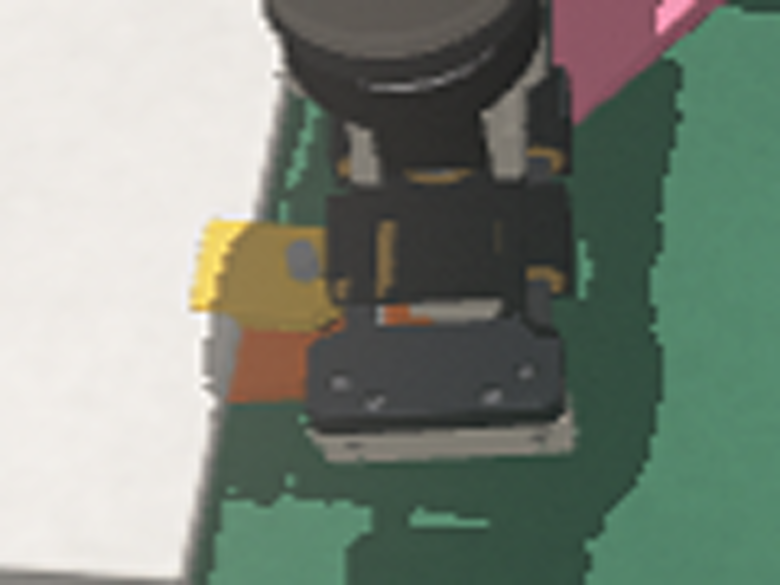

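carry_out(moves=[-0.0025, 0, 0, 0, 0, 0, 0.11, -0.006, 0, 0, 0, 0, 0, 0.11, -0.006, 0, 0, 0, 0, 0, 0.11, -0.006, 0, 0, 0, 0, 0, 0.11, -0.006, 0, 0, 0, 0, 0, 0.11, -0.006, 0, 0, 0, 0, 0, 0.11, -0.006, 0, 0, 0, 0, 0, 0.11, -0.006, 0, 0, 0, 0, 0, 0.11])

```text
time: 9.25
tool_pos: [556.5, -22.7, 22.7]
tcp_rot: [-3.132, -0.008, 1.568]
contact_force: [1.3, 5.9, 1.4]
grip_width: 10.5
```

carry_out(moves=[-0.0025, 0, 0, 0, 0, 0, 0.11, -0.005, 0, 0, 0, 0, 0, 0.11, -0.005, 0, 0, 0, 0, 0, 0.11, -0.005, 0, 0, 0, 0, 0, 0.11, -0.005, 0, 0, 0, 0, 0, 0.11, -0.005, 0, 0, 0, 0, 0, 0.11, -0.005, 0, 0, 0, 0, 0, 0.11, -0.005, 0, 0, 0, 0, 0, 0.11])

```text
time: 10.05
tool_pos: [556.4, -24.1, 22.8]
tcp_rot: [-3.132, -0.009, 1.568]
contact_force: [-0.1, 6.4, 0.8]
grip_width: 10.2
```

carry_out(moves=[-0.0025, 0, 0, 0, 0, 0, 0.11, -0.005, 0, 0, 0, 0, 0, 0.11, -0.005, 0, 0, 0, 0, 0, 0.11, -0.005, 0, 0, 0, 0, 0, 0.11, -0.005, 0, 0, 0, 0, 0, 0.11, -0.005, 0, 0, 0, 0, 0, 0.11, -0.005, 0, 0, 0, 0, 0, 0.11, -0.005, 0, 0, 0, 0, 0, 0.11])

```text
time: 10.85
tool_pos: [556.3, -25.4, 22.8]
tcp_rot: [-3.132, -0.01, 1.567]
contact_force: [0.4, 6.6, 1.4]
grip_width: 10.0
```

carry_out(moves=[-0.0025, 0, 0, 0, 0, 0, 0.11, -0.006, 0, 0, 0, 0, 0, 0.11, -0.006, 0, 0, 0, 0, 0, 0.11, -0.006, 0, 0, 0, 0, 0, 0.11, -0.006, 0, 0, 0, 0, 0, 0.11, -0.006, 0, 0, 0, 0, 0, 0.11, -0.006, 0, 0, 0, 0, 0, 0.11, -0.006, 0, 0, 0, 0, 0, 0.11])

```text
time: 11.65
tool_pos: [556.2, -27.2, 22.8]
tcp_rot: [-3.132, -0.011, 1.567]
contact_force: [0.4, 6.0, 1.0]
grip_width: 10.4
```

```bash
python3 s.py 6 195 215
```

```text
[556.18356248 -27.1681948   22.78981669] [-3.13160906 -0.01140328  1.56711075] [0.37021091 5.95082632 1.01398629]
```

View pics/scene6c.png

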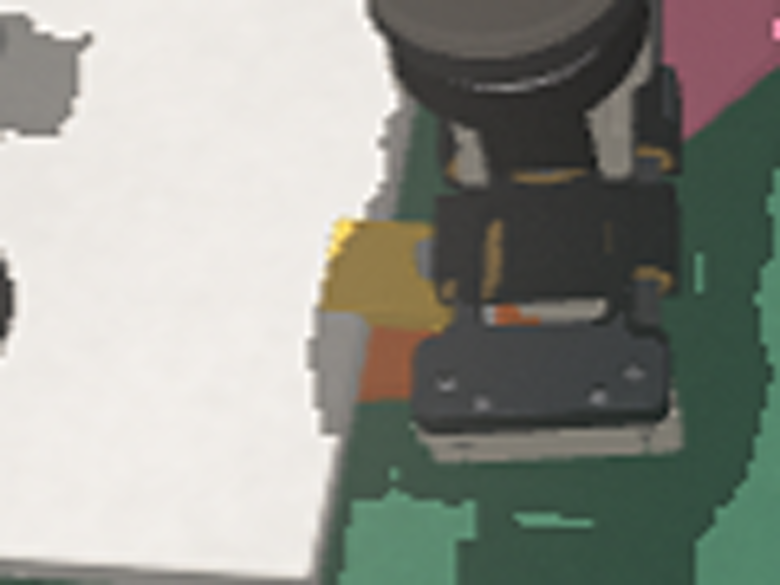

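Force is still in the "rising" range, so I'll measure the lean from how far the microscope's tall parts have moved in the scene view since the start.

```bash
cat > lean.py <<'E'
import sys
from h import *
c=np.load('pics/scene0.npy',allow_pickle=True).item(); ct=np.load('pics/top0.npy',allow_pickle=True).item()
Ax=np.array([.992,-.127,0]); O=np.array([537.9,-222.6,0])
def run(k,cam='scene',verbose=1):
    cc=c if cam=='scene' else ct
    a=cv2.imread(f'pics/{cam}0.png',0); b=cv2.imread(f'pics/{cam}{k}.png',0)
    # (name,pixel scene, approx z)
    pts=([('coltop',(95,79),335),('box',(80,136),None)] if cam=='scene' else [('coltop',(506,238),335)])
    for nm,p,z in pts:
        if z is None: P,e=tri(c,(80,128),ct,(508,171)); 
        else: P=plane(cc,[p],z)[0]
        W=proj(cc,[P])[0]
        D=[]
        for r in (0,.053):
            R=cv2.Rodrigues(Ax*r)[0]   # raising = rotation +x axis (short side up): +y side up
            D.append(proj(cc,[O+R@(P-O)])[0])
        full=D[1]-D[0]
        w=16; x,y=int(p[0]),int(p[1]); t=a[y-w+4:y+w-4,x-w+4:x+w-4] if nm=='x' else a[y-14:y+14,x-14:x+14]
        S=b[y-30:y+31,x-30:x+31]
        s=8; t8=cv2.resize(t,None,fx=s,fy=s,interpolation=cv2.INTER_CUBIC); S8=cv2.resize(S,None,fx=s,fy=s,interpolation=cv2.INTER_CUBIC)
        m=cv2.matchTemplate(S8,t8,cv2.TM_CCOEFF_NORMED); _,v,_,l=cv2.minMaxLoc(m)
        d=np.array(l)/s-16
        print(cam,nm,'P',np.round(P),'full shift',np.round(full,2),'seen',d,'corr',round(v,3),'fraction',round(float(d@full/(full@full)),3))
run(sys.argv[1])
if len(sys.argv)>2: run(sys.argv[1],'top')
E
for k in 3 4 5 6; do python3 lean.py $k; done
```

```text
scene coltop P [ 472. -211.  335.] full shift [-10.24  -0.33] seen [-0.125 -0.125] corr 0.828 fraction 0.013
scene box P [ 564. -226.  320.] full shift [-10.12  -0.35] seen [0. 0.] corr 1.0 fraction 0.0
scene coltop P [ 472. -211.  335.] full shift [-10.24  -0.33] seen [-5.75 -0.25] corr 0.83 fraction 0.562
scene box P [ 564. -226.  320.] full shift [-10.12  -0.35] seen [-6.  -0.5] corr 0.994 fraction 0.594
scene coltop P [ 472. -211.  335.] full shift [-10.24  -0.33] seen [-9.    -0.375] corr 0.836 fraction 0.879
scene box P [ 564. -226.  320.] full shift [-10.12  -0.35] seen [-9.875 -0.5  ] corr 0.995 fraction 0.976
scene coltop P [ 472. -211.  335.] full shift [-10.24  -0.33] seen [-10.25  -0.25] corr 0.837 fraction 1.001
scene box P [ 564. -226.  320.] full shift [-10.12  -0.35] seen [-11.    -0.75] corr 0.993 fraction 1.088
```

The stand is near level by this measure, but the force hasn't climbed yet. I'll keep pushing in small steps.

carry_out(moves=[-0.0025, 0, 0, 0, 0, 0, 0.11, -0.005, 0, 0, 0, 0, 0, 0.11, -0.005, 0, 0, 0, 0, 0, 0.11, -0.005, 0, 0, 0, 0, 0, 0.11, -0.005, 0, 0, 0, 0, 0, 0.11, -0.005, 0, 0, 0, 0, 0, 0.11, -0.005, 0, 0, 0, 0, 0, 0.11, -0.005, 0, 0, 0, 0, 0, 0.11])

```text
time: 12.5
tool_pos: [556.2, -27.6, 22.8]
tcp_rot: [-3.132, -0.014, 1.567]
contact_force: [1.5, 9.5, 1.5]
grip_width: 10.2
```

```bash
python3 s.py 7 195 215; python3 lean.py 7
```

```text
[556.1504193  -27.62560933  22.83140648] [-3.13162563 -0.01380254  1.56665665] [1.48748751 9.51239252 1.4733152 ]
scene coltop P [ 472. -211.  335.] full shift [-10.24  -0.33] seen [-10.125  -0.375] corr 0.839 fraction 0.989
scene box P [ 564. -226.  320.] full shift [-10.12  -0.35] seen [-11.    -0.75] corr 0.993 fraction 1.088
```

I commanded 2 mm and the tool moved only 0.4 mm. The force rose to 9.5 N and the stand didn't move, which is what the level stop should feel like. One more short press to confirm and seat it.

carry_out(moves=[-0.003, 0, 0, 0, 0, 0, 0.11, -0.006, 0, 0, 0, 0, 0, 0.11, -0.009, 0, 0, 0, 0, 0, 0.11, -0.009, 0, 0, 0, 0, 0, 0.11, -0.009, 0, 0, 0, 0, 0, 0.11, -0.009, 0, 0, 0, 0, 0, 0.11, -0.009, 0, 0, 0, 0, 0, 0.11, -0.009, 0, 0, 0, 0, 0, 0.11])

```text
time: 13.35
tool_pos: [556.0, -28.4, 22.9]
tcp_rot: [-3.131, -0.018, 1.566]
contact_force: [0.9, 16.9, 1.6]
grip_width: 9.8
```

```bash
python3 s.py 8 195 215; python3 lean.py 8
```

```text
[556.03495477 -28.39629396  22.85171995] [-3.13139911 -0.01781055  1.56620468] [ 0.88758296 16.9147056   1.58499394]
scene coltop P [ 472. -211.  335.] full shift [-10.24  -0.33] seen [-10.25  -0.25] corr 0.838 fraction 1.001
scene box P [ 564. -226.  320.] full shift [-10.12  -0.35] seen [-11.    -0.75] corr 0.993 fraction 1.088
```

The force is 16.9 N with no further movement, so the stand is against its stop. Backing straight off the wedge, then up.

carry_out(moves=[0.01, 0, 0, 0, 0, 0, 0.11, 0.03, 0, -0.004, 0, 0, 0, 0.11, 0.06, 0, -0.008, 0, 0, 0, 0.11, 0.1, 0, -0.01, 0, 0, 0, 0.11, 0.15, 0, -0.02, 0, 0, 0, 0.11, 0.2, 0, -0.08, 0, 0, 0, 0.11, 0.25, 0, -0.16, 0, 0, 0, 0.11, 0.3, 0, -0.25, 0, 0, 0, 0.11])

```text
time: 14.2
tool_pos: [556.7, 91.5, 125.4]
tcp_rot: [-3.129, -0.018, 1.567]
contact_force: [1.4, 0.2, -0.2]
grip_width: 10.4
```

carry_out(moves=[0.06, -0.05, -0.07, 0, 0, 0, 0.11, 0.12, -0.1, -0.14, 0, 0, 0, 0.11, 0.18, -0.15, -0.2, 0, 0, 0, 0.11, 0.24, -0.2, -0.25, 0, 0, 0, 0.11, 0.3, -0.25, -0.3, 0, 0, 0, 0.11, 0.35, -0.3, -0.35, 0, 0, 0, 0.11, 0.35, -0.3, -0.35, 0, 0, 0, 0.11, 0.35, -0.3, -0.35, 0, 0, 0, 0.11])

```text
time: 15.0
tool_pos: [438.6, 230.3, 269.7]
tcp_rot: [-3.131, -0.018, 1.569]
contact_force: [-0.1, -1.0, 0.0]
grip_width: 10.0
```

```bash
python3 s.py 9 215 215; python3 - <<'E'
from h import *
c,im=shot('top','top9'); u,v=370,200
cv2.imwrite('pics/top9c.png',cv2.resize(im[v-45:v+45,u-60:u+60],(780,585),interpolation=cv2.INTER_CUBIC)[:,:,::-1])
E
python3 lean.py 9 t
```

```text
[438.55986961 230.257719   269.68569981] [-3.13063225 -0.01769105  1.56859134] [-0.08653942 -1.00728333  0.04014022]
scene coltop P [ 472. -211.  335.] full shift [-10.24  -0.33] seen [-10.25  -0.25] corr 0.837 fraction 1.001
scene box P [ 564. -226.  320.] full shift [-10.12  -0.35] seen [-11.    -0.75] corr 0.993 fraction 1.088
top coltop P [ 462. -212.  335.] full shift [11.73  1.83] seen [15.125 17.   ] corr 0.615 fraction 1.48
```

View pics/scene9.png

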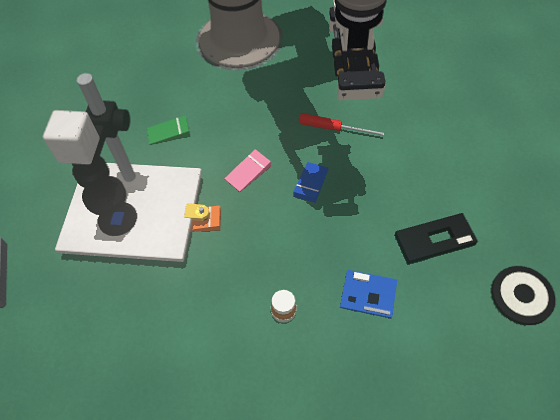

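View pics/scene9c.png

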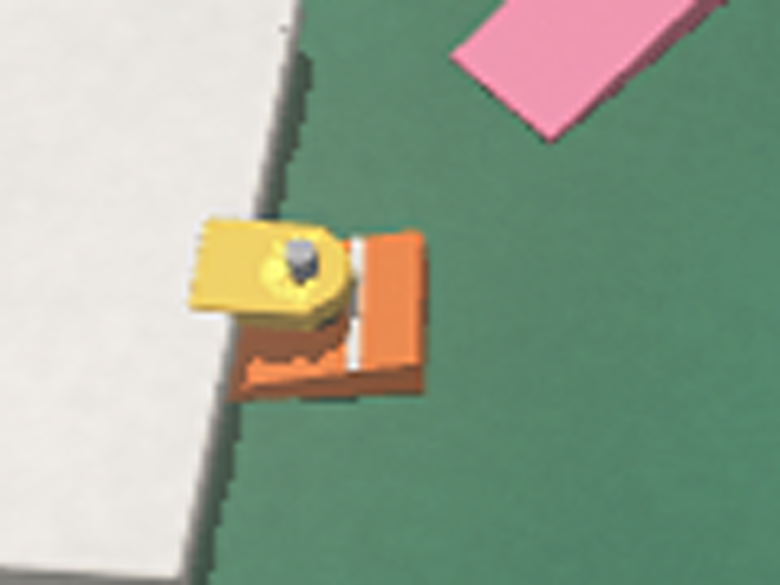

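View pics/top9c.png

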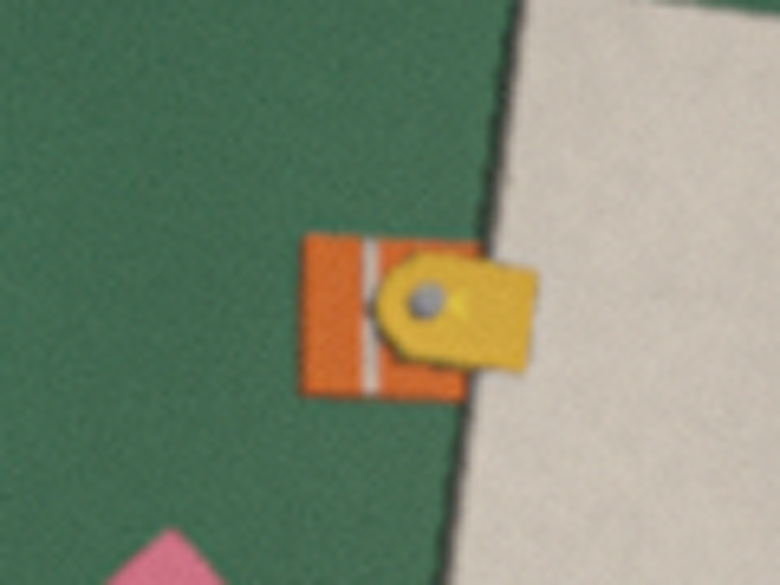

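After release the lean hasn't changed. The white stripe lies just outside the lug rim in the top view (crop x≈370), the wedge is centred under the foot, and the other objects look unmoved. One numeric check on those before handing in.

```bash
python3 - <<'E'
import cv2
a=cv2.imread('pics/scene0.png',0);b=cv2.imread('pics/scene9.png',0)
for n,(x0,y0,x1,y1) in dict(jar=(265,285,302,325),board=(335,265,402,322),driver_tip=(345,122,390,142),driver_h=(296,108,345,134),jig=(390,210,482,266),pink=(222,148,275,192)).items():
    t=a[y0:y1,x0:x1];S=b[y0-6:y1+6,x0-6:x1+6];_,v,_,l=cv2.minMaxLoc(cv2.matchTemplate(S,t,cv2.TM_CCOEFF_NORMED));print(n,(l[0]-6,l[1]-6),round(v,3))
from plant import close_job; print(close_job())
E
```

```text
jar (0, 0) 1.0
board (0, 0) 0.999
driver_tip (0, 0) 0.998
driver_h (0, 0) 0.431
jig (0, 0) 1.0
pink (0, 0) 1.0
the job is handed in; nothing more can be done
None
```

I pushed the orange wedge thin edge first along the bench, with both fingers on its back face, until it sat under the short foot. Then I backed straight off and handed the job in at about 15 s.

**Level:**
- **Force:** it stayed at about 6 N while the stand rose. At the end it climbed to 9.5 N and then 16.9 N with almost no movement, so the stand is against its level stop.
- **Lean in the scene view:** after release the microscope had not moved back. The column top had moved 100% of the shift expected for level. The camera box showed 109%, which I put down to my rough estimate of its height.
- **Stripe:** from above, the white stripe lies just outside the yellow lug's rim, as described for level.

**Other objects:** the jar, board, jig, screwdriver tip and pink look-alike show no shift in the pictures.

**Checks that failed or disagreed:**
- The lean check from the top camera gave a poor match (0.615), so I ignored it.
- The screwdriver handle matched poorly (0.43) because the arm's shadow falls on it; the best fit was still no shift.
- I had predicted level at TCP y of about −23 mm, but it came at −27 to −28 mm, a little more than my measuring error.

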